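Load the profile scanner and start it under its guard

TASK

Load the aluminium sample into the profile scanner: lift it out of its parking cradle, lower it gently on to the granite in front of the scanner's throat with the stepped head towards the throat, let go, then take it again by the plain tail and slide it head first under the roof until it is fully home against the end stop. Then flip up the hinged guard on the control box until it stays open by itself, and press the start button beneath it all the way down, then let it spring back. Leave the sample home, the guard up and the other things on the table where they are.

Things in the scene. Friction and masses are not known exactly. Their poses are not given: they have to be found in the camera images.
- sample_center (a point): Centre of the loose aluminium bar, 160 x 40 mm, about 0.5 kg. Its x axis points along the bar to the head, z up; the underside is 15 mm below. The tail half is plain and 30 mm high; on the head half (x 0 to +80) steps stand on top, up to 40 mm above the underside. Sides flat over the whole length. It starts lying level in the cradle.
- sample_head (a point): Middle of the bar's head end face, 80 mm along +x from its centre, 15 mm above the underside. Same axes.
- cradle: Black fixed cradle, origin under the centre of its 180 x 100 x 10 mm plate. The bar lies on the plate, head to +x. Two cheeks (12 thick, 50 apart inside, tops 55 above the table, x -80 to -20) and an end wall close round the tail: fingers do not fit there, only the bar from x -20 to its head is free to grasp. Lift it straight up.
- throat (a point): Middle of the throat's mouth, on the granite top (40 mm above the table). x: level, straight into the throat; z up. Throat 48 mm wide (mouth flared to 66 over the first 18), 52 high, 100 deep to a steel end stop. Housing 104 wide, 77 high over the granite, then a 76 wide post 110 high from x +113 to +167. Open granite x -230 to 0, 160 wide. Home: bar's centre at x +20, head at +100, tail 60 mm outside.
- control: White control box fixed to the table, 150 (x) x 120 (y) x 45 mm high, origin under its centre; the guard is hinged near its +x edge, its free edge is at -x.
- guard (a joint): Angle of the guard, 0 shut, 1.85 rad at its open stop. It turns freely: let go below about 1.1 rad it falls shut, beyond that it falls open and stays at the stop. Grey plastic hood 119 x 90 mm, 40 mm high, 0.09 kg, over the button.
- guard_hinge (a point): Middle of the guard's hinge line, 49 mm above the table; the point turns with the guard. The hinge axis is its y axis; with the guard shut, x and z axes are those of the control box (hood towards -x).
- guard_bar (a point): Middle of the steel grab bar on the guard: a round bar 10 mm thick, 60 mm long, along y (parallel to the hinge), 35 mm above the hood's top plate, on two thin posts. With the guard shut it is 95 mm to -x of the hinge and 75 mm above it. It moves on a circle about the hinge: up and over towards +x.
- start (a joint): Travel of the start button, 0 up, 0.006 m fully down. Springs back; fully down takes 5 N.
- start_top (a point): Centre of the start button's top face: round black button, 40 mm across, in a steel collar 56 mm across, 63 mm above the table, pressed downwards. It is 70 mm to -x of the hinge, under the shut guard.
- veeblock: Bystander: steel vee-block 90 x 60 x 55 mm, origin under its centre. Loose; leave alone.
- master: Bystander: upright steel master cylinder, 56 mm across, 80 mm high, origin under its centre. Loose; leave alone.
- case: Bystander: dark wooden gauge case, 70 x 150 x 30 mm, origin under its centre. Loose; leave alone.
Things that resemble listed ones, but are neither listed nor needed, are in the scene too. Of the things that look like the cradle, the smaller one is meant.

How it is judged:
By the outcome, as a careful person would: the job done as asked, in the order asked, and still so for the second after the job is handed in, with the robot touching nothing.
It also fails if it takes over 72 s, if anything falls off the work surface, if the arm or the gripper's body presses on something with over 40 N, if the wrist force passes 120 N, or if a joint passes its speed limit or range.

ROBOT

A 6-joint arm with a two-finger parallel gripper is mounted at the origin on the work surface. World frame = base frame: x ahead of the robot, y to its left, z up, the work surface at z = 0. Lengths are in m, angles in rad, forces in N, time in s.
With the tool pointing down it reaches from about 0.3 to 0.85 m from the base axis. Payload 4.2 kg.
Tool frame: the origin (TCP) lies midway between the tips of the shut fingers; the grasp point (between the pads) lies 19 mm behind it; z points along the fingers, y is the line along which they close (so a half turn about z gives the same grasp; the last joint's range is limited). The gripper opens to 91 mm and grips with 3 to 60 N. Pads are 32 mm wide; open, the fingers measure 118 mm over their backs; the gripper's body (76 mm by 178 mm) begins 60 mm behind the grasp point.
Start: joints at [1.204, 0.32, 1.565, -0, 1.257, -0.02], TCP at [0.195, 0.541, 0.214] pointing down, gripper open.
Joint ranges: [-3.11, 3.11], [-0.84, 2.01], [0.21, 2.61], [-1.34, 4.49], [0.05, 2.63], [-2.56, 2.56]. Speed limits (rad/s): [2.57, 2.57, 3.14, 3.14, 3.14, 3.14].

INTERFACE

Orientations are given as a unit quaternion [x, y, z, w].
In Python, from station import state, capture, sign_off, spot_in, place_of gives the robot as it stands. The module is installed in compiled form; this text tells all that it offers.
- The arm moves only by the tool servo_tool, never from a script. Its argument "targets" is a list of rows, each an object with "dp": the shift along the tool's x, y, z in mm, a list of three; "delta_rot": the turn, a rotation vector about the tool's x, y, z in degrees, a list of three. In form: [{"dp": [tx, ty, tz], "delta_rot": [wx, wy, wz]}, ...]. A call has exactly 5 rows; each row is the pose to reach, as a shift and turn from the pose commanded when the call began, along the tool's axes at that moment; what a row does not reach only later rows make up. A row lasts 1/8 s, in which the tool goes at most 62.5 mm and 10.7 degrees, less where a joint would pass 70% of its speed; a pose out of reach is approached as far as the arm can. A call with a gripper value outside its range is refused whole. "hand" is the finger opening in mm, from 0 to 91.2, set as the call begins (left out, the last holds). The fingers move at their own pace and stop on an object; "force" is the grip in N (left out, the last holds). Time passes only in rows, so rows that repeat a pose let the fingers close, or fill a call up. It gives the time, the measured TCP pose, the force, the opening and the grip force at its end, in the units of the state.
- state(): the state, without advancing time (a new reading comes with each control period).
- capture(name): name is "scene" or "top"; returns a dict with "image" (400x640x3 uint8, red, green, blue), "range_z" (400x640 float32, m along the optical axis (not along the pixel's ray), 0 where there is no reading), "fx", "fy", "cx", "cy" (pixels), "position" and "attitude" of the camera in the world. Camera axes: x right, y up, looking along -z (the intrinsics and any distortion apply to the point x, -y, -z); pixel columns grow to the right and rows downward; lengths in m; the calibration is good to about 2 mm. A picture is of the moment at which its call begins.
- sign_off(): hands the job in; it is judged then, once.
Trained networks look in a picture, given as the dict that the camera call returned (one of the last four; its "shot" number tells which), for a name from the list of things; names that differ only in an ending like _2 or _b are one class to them, and where a whole thing is asked for, a point or a joint stands for the part that bears it (a point fixed in the world has none). Each returns a list of dicts, best first, with "p" (0 to 1); they miss things now and then, are a little off and sometimes report something else, mostly with a low value. They report only what shows in the picture. A call takes as long as a camera call. They do not tell look-alikes from the thing itself.
- spot_in(picture, label): "xyz" ([x, y, z] in m, in world coordinates, good to about 4 mm: the middle of the surface that is visible of it).
- place_of(picture, label): "xyz" ([x, y, z] in m, in world coordinates, good to about 4 mm: a listed point, or the origin of a listed thing).
The state is a dict: "time_s": time; "joint_positions": joint angles; "joint_vel": joint speeds; "effort": joint torques, N m; "position": TCP position; "tool_rot": TCP orientation; "contact_force": force on the tool from outside, world axes, zero at the start; "ft_torque": the same for the moment, N m; "grip_width": finger opening in m; "gripper_force": force on a finger pad.
Only numpy, scipy, OpenCV 4.12 (cv2) and the standard library are available. Lean on these libraries where they do the work, as an engineer would, in place of code of your own. Each camera call takes 0.05 s, during which the arm holds its last target. There are 200 camera calls.

## Working session

There is one attempt and no reset: what is moved stays moved. The work goes in short steps, Python scripts to look and compute and a tool call to move; the robot and the scene stay as the last step left them, time stands still between calls to the robot, and variables do not carry over. Pictures are saved under pics/ and viewed, at most 10 in all, crops included, and the job is handed in when it is done.

Besides the shell and the picture viewer there is one more tool, called after "Request:" as name(argument=value, ...), one argument or row to a line, values as JSON. servo_tool: Moves the arm, as the interface text tells. Its arguments: {"type":"object","properties":{"targets":{"type":"array"},"hand":{"type":"number"},"force":{"type":"number"}},"required":["targets"]}

```bash
mkdir -p pics; cat > h.py <<'E'
import numpy as np, cv2
from scipy.spatial.transform import Rotation as R
from station import state, capture, sign_off, spot_in, place_of
def world(p,u,v,z=None):
    d=p["range_z"][int(v),int(u)] if z is None else 1
    c=np.array([(u-p["cx"])/p["fx"],-(v-p["cy"])/p["fy"],-1.0])
    A=att(p); o=np.array(p["position"])
    if z is None: return o+A@(c*d)
    r=A@c; return o+r*(z-o[2])/r[2]
def att(p):
    a=np.array(p["attitude"]); return R.from_quat(a).as_matrix() if a.size==4 else a.reshape(3,3)
def cloud(p):
    v,u=np.mgrid[0:400,0:640]; d=p["range_z"]
    c=np.stack([(u-p["cx"])/p["fx"]*d,-(v-p["cy"])/p["fy"]*d,-d],-1)
    return c@att(p).T+np.array(p["position"])
def pix(p,X):
    c=att(p).T@(np.array(X)-np.array(p["position"])); return p["cx"]+p["fx"]*c[0]/-c[2], p["cy"]-p["fy"]*c[1]/-c[2]
def save(p,n): cv2.imwrite(f"pics/{n}.png",p["image"][:,:,::-1])
def plan(xyz,q=None):
    s=state(); T=R.from_quat(s["tool_rot"])
    print("dp",np.round(T.inv().apply(np.array(xyz)-s["position"])*1000,1), "rot",None if q is None else np.round((T.inv()*q).as_rotvec(degrees=True),1))
def down(yaw): # tool z down, tool x at heading yaw
    return R.from_euler('z',yaw)*R.from_euler('x',np.pi)
E
python3 - <<'E'
from h import *
s=state(); print({k:np.round(v,3) for k,v in s.items()})
for n in("scene","top"):
    p=capture(n); save(p,n+"0"); print(n,p["shot"],p["position"],p["attitude"],p["fx"],p["fy"],p["cx"],p["cy"],[k for k in p], (p["range_z"]>0).mean())
    for l in "sample_center sample_head cradle throat control guard_hinge guard_bar start_top veeblock master case".split():
        for r in place_of(p,l): print(l,np.round(r["xyz"],3),round(r["p"],2),np.round(pix(p,r["xyz"])))
E
```

```text
{'time_s': np.float64(0.0), 'joint_positions': array([ 1.204,  0.32 ,  1.566, -0.   ,  1.257, -0.02 ]), 'joint_vel': array([ 0.001, -0.001, -0.001, -0.   , -0.002, -0.001]), 'effort': array([ -0.   , -41.246, -23.197,   0.073,   0.046,  -0.   ]), 'position': array([0.195, 0.54 , 0.213]), 'tool_rot': array([ 0.173,  0.985, -0.001, -0.   ]), 'contact_force': array([-0.477,  0.391, -0.188]), 'ft_torque': array([ 0.015, -0.021, -0.009]), 'gripper_force': np.float64(0.0), 'grip_width': np.float64(0.091)}
scene 1 [ 1.33987332 -0.22668855  0.80827622] [0.31681502 0.27050231 0.59109381 0.69069881] 428.1215767495398 428.1215767495398 325.20082899889184 196.06879856604115 ['image', 'range_z', 'fx', 'fy', 'cx', 'cy', 'position', 'attitude', 'shot'] 0.9958671875
sample_center [ 0.503 -0.31   0.026] 0.73 [245. 219.]
sample_head [ 0.581 -0.319  0.025] 0.75 [241. 241.]
sample_head [ 0.51  -0.086  0.124] 0.5 [329. 184.]
cradle [ 0.499 -0.318  0.004] 0.77 [243. 225.]
cradle [ 0.575 -0.531  0.005] 0.67 [156. 255.]
cradle [0.756 0.024 0.001] 0.56 [393. 286.]
throat [0.5   0.28  0.039] 0.63 [458. 192.]

[... 569 characters left out ...]
', 'shot'] 0.9963515625
sample_center [ 0.501 -0.312  0.027] 0.56 [387. 234.]
sample_head [ 0.58  -0.319  0.027] 0.86 [389. 209.]
cradle [ 0.499 -0.319 -0.005] 0.71 [388. 236.]
cradle [ 0.572 -0.531 -0.001] 0.69 [454. 214.]
throat [0.507 0.276 0.043] 0.76 [197. 229.]
control [ 0.555 -0.091  0.002] 0.57 [316. 218.]
control [ 0.718 -0.23   0.006] 0.27 [359. 168.]
guard_hinge [ 0.608 -0.104  0.048] 0.93 [320. 198.]
guard_bar [ 0.512 -0.083  0.129] 0.85 [312. 224.]
start_top [ 0.719 -0.229  0.004] 0.61 [359. 168.]
start_top [0.504 0.275 0.043] 0.42 [197. 230.]
veeblock [0.756 0.024 0.003] 0.61 [282. 156.]
master [ 0.719 -0.23   0.002] 0.77 [360. 168.]
case [ 0.348 -0.148 -0.003] 0.83 [334. 284.]
```

View pics/scene0.png

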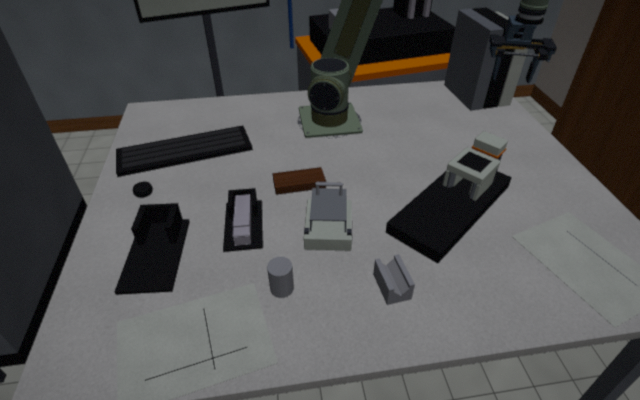

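View pics/top0.png

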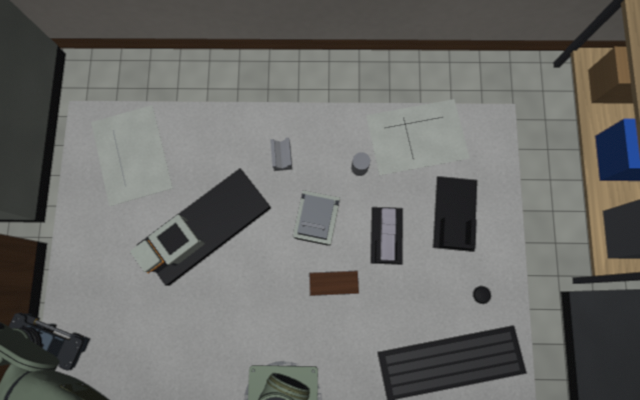

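The bar lies in the smaller cradle (scene 243,220; top 388,235). The larger, empty look-alike is at scene (155,250), top (454,214). The granite with its scanner runs from top (255,190) to (145,255), and the control box is at top (317,218). Next I measure orientations from the depth clouds and make one crop to confirm the cradle.

```bash
python3 - <<'E'
from h import *
p=capture("top"); s=capture("scene")
def rect(C,img,c,r,zl,zh,name):
    m=(np.hypot(C[...,0]-c[0],C[...,1]-c[1])<r)&(C[...,2]>zl)&(C[...,2]<zh)
    P=C[m]
    if len(P)<10: print(name,"few",len(P));return
    (cx,cy),(w,h),a=cv2.minAreaRect((P[:,:2]*1000).astype(np.float32))
    L=[a,w,h]
    print(name,len(P),"c",round(cx,1),round(cy,1),"wh",round(w,1),round(h,1),"ang",round(a,1),"z",np.round(np.percentile(P[:,2],[5,50,95]),4))
for n,q in(("top",p),("scene",s)):
    C=cloud(q); print(n)
    rect(C,q,(.5,-.315),.12,.033,.07,"bar+cheeks")
    rect(C,q,(.54,-.315),.06,.033,.07,"bar free")
    rect(C,q,(.5,-.315),.13,.006,.07,"cradle")
    rect(C,q,(.573,-.53),.16,.006,.07,"cradle2")
    rect(C,q,(.55,.22),.3,.034,.046,"granite")
    rect(C,q,(.45,.3),.12,.105,.125,"housing")
    rect(C,q,(.45,.3),.2,.14,.16,"post")
    rect(C,q,(.55,-.1),.13,.04,.05,"control")
    rect(C,q,(.55,-.1),.13,.08,.095,"hood")
    rect(C,q,(.51,-.085),.08,.115,.14,"gbar")
im=np.hstack([cv2.resize(p["image"][165:285,340:490],(400,320),interpolation=2),cv2.resize(s["image"][170:300,110:270],(400,320),interpolation=2)])
im=np.clip(im.astype(float)*1.8,0,255).astype(np.uint8)
cv2.imwrite("pics/cr.png",im[:,:,::-1])
E
```

```text
top
bar+cheeks 957 c 496.0 -311.4 wh 74.3 169.8 ang 88.7 z [0.0366 0.045  0.0579]
bar free 426 c 530.8 -312.8 wh 40.5 100.4 ang 88.6 z [0.0374 0.0452 0.053 ]
cradle 1884 c 493.8 -315.8 wh 245.0 235.4 ang 39.2 z [0.0067 0.0346 0.0559]
cradle2 2849 c 571.0 -531.8 wh 312.2 300.3 ang 63.5 z [0.007  0.0134 0.0661]
granite 4563 c 505.2 157.5 wh 319.0 546.3 ang 37.2 z [0.0359 0.0406 0.0449]
housing 1407 c 451.6 345.3 wh 105.5 164.3 ang 37.7 z [0.1123 0.1181 0.1226]
post 531 c 414.8 390.7 wh 76.7 55.0 ang 38.7 z [0.1447 0.1507 0.155 ]
control 520 c 550.4 -91.0 wh 119.5 150.4 ang 79.2 z [0.0409 0.0451 0.049 ]
hood 1076 c 545.6 -90.2 wh 89.9 120.1 ang 79.2 z [0.085  0.0893 0.0936]
gbar 82 c 511.4 -83.4 wh 68.4 10.3 ang 79.1 z [0.1238 0.1285 0.1326]
scene
bar+cheeks 1043 c 494.8 -314.9 wh 74.3 174.7 ang 88.4 z [0.0371 0.0443 0.0554]
bar free 453 c 531.1 -315.8 wh 40.3 101.7 ang 87.8 z [0.0382 0.0447 0.0505]
cradle 2147 c 500.9 -315.2 wh 100.0 187.0 ang 88.2 z [0.0078 0.0311 0.0542]
cradle2 4375 c 572.5 -532.1 wh 130.8 237.1 ang 84.7 z [0.0099 0.0132 0.0652]
granite 5092 c 520.3 160.0 wh 291.3 543.7 ang 39.8 z [0.0363 0.0392 0.0433]
housing 1164 c 457.3 336.3 wh 104.5 150.6 ang 39.2 z [0.1088 0.1162 0.1201]
post 355 c 417.3 387.3 wh 74.8 59.9 ang 39.0 z [0.1421 0.1482 0.1509]
control 1003 c 551.0 -95.1 wh 119.0 153.0 ang 78.5 z [0.0414 0.0443 0.0468]
hood 1138 c 545.4 -93.3 wh 89.2 123.6 ang 79.1 z [0.086  0.0884 0.0907]
gbar 113 c 514.6 -87.0 wh 66.0 12.1 ang 79.0 z [0.1183 0.1258 0.1295]
```

View pics/cr.png

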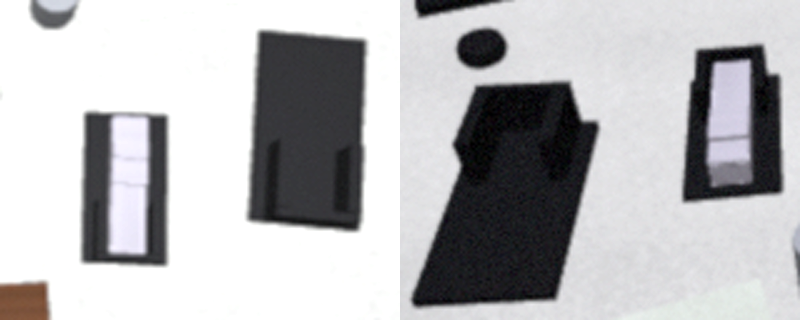

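The crop shows the two cradles side by side in both views. Measured, the left one in the top view is 100 x 180 mm and holds the bar, so it is the one meant. The right one (130 x 237 mm, empty) is the look-alike. Heights agree with the text: granite 40 mm, control box 45 mm, grab bar about 127 mm.

```bash
cat >> h.py <<'E'
def seq(wps,start=None):
    """wps: [(xyz mm, Rotation)] one call each; deltas from the pose before"""
    s=state(); P=np.array(s["position"])*1000; T=R.from_quat(s["tool_rot"])
    if start is not None: P,T=np.array(start[0],float),start[1]
    for x,q in wps:
        print("dp",np.round(T.inv().apply(np.array(x)-P),1),"rot",np.round((T.inv()*q).as_rotvec(degrees=True),1)); P,T=np.array(x,float),q
E
python3 - <<'E'
from h import *
d=lambda a:down(np.radians(a))
seq([((290,310,214),d(120)),((380,80,214),d(80)),((450,-130,214),d(40)),((517,-314,150),d(-1.6)),((517,-314,60),d(-1.6))])
p=capture("top");C=cloud(p)
for q in(p,capture("scene")):
    C=cloud(q); t=np.radians(128.5);ux=np.array([np.cos(t),np.sin(t)]);uy=np.array([-ux[1],ux[0]])
    D=C[...,:2]-[.5032,.2792]; X=D@ux;Y=D@uy
    m=(X>-.22)&(X<-.02)&(abs(Y)<.1)&(abs(C[...,2]-.04)<.006)
    xs,yl,yh=[],[],[]
    for x in np.arange(-.21,-.03,.01):
        k=m&(abs(X-x)<.005)
        if k.sum()>10: xs.append(x);yl.append(Y[k].min());yh.append(Y[k].max())
    print(np.degrees(np.polyfit(xs,yl,1)[0]),np.degrees(np.polyfit(xs,yh,1)[0]),np.mean(yl),np.mean(yh))
    h=(C[...,2]>.105)&(C[...,2]<.13)&(X>0)&(X<.1)&(abs(Y)<.1); print("housing X",X[h].min(),"Y",Y[h].min(),Y[h].max())
E
```

```text
dp [-167.4 -184.9   -0. ] rot [ 0.  -0.  40.1]
dp [-244.2  -37.1   -0. ] rot [ 0. -0. 40.]
dp [-194.7  105.4    0. ] rot [ 0. -0. 40.]
dp [-66.9 184.   64. ] rot [ 0.  -0.  41.6]
dp [-0. -0. 90.] rot [0. 0. 0.]
0.12484759554530532 0.09235214892937745 -0.08193599978326485 0.07781942312196427
housing X 0.001431044419590076 Y -0.053568612587406736 0.053015112127760416
0.5489175239639644 0.2013523826139285 -0.08013367776061028 0.07783149990299792
housing X 7.095907724475102e-05 Y -0.05222123069834402 0.052112708952379926
```

Request:
servo_tool(
  targets=[
    {"dp": [-33, -37, 0], "delta_rot": [0, 0, 8]},
    {"dp": [-67, -74, 0], "delta_rot": [0, 0, 16]},
    {"dp": [-100, -111, 0], "delta_rot": [0, 0, 24]},
    {"dp": [-134, -148, 0], "delta_rot": [0, 0, 32]},
    {"dp": [-167, -185, 0], "delta_rot": [0, 0, 40]},
  ],
  hand=91,
)

```text
time_s: 2.02
position: [0.2901, 0.3086, 0.2141]
tool_rot: [0.501, 0.866, 0.0, 0.0]
contact_force: [1.1, 0.3, 0.3]
grip_width: 0.0907
gripper_force: 0.0
```

Request:
servo_tool(
  targets=[
    {"dp": [-49, -7, 0], "delta_rot": [0, 0, 8]},
    {"dp": [-98, -15, 0], "delta_rot": [0, 0, 16]},
    {"dp": [-146, -22, 0], "delta_rot": [0, 0, 24]},
    {"dp": [-195, -30, 0], "delta_rot": [0, 0, 32]},
    {"dp": [-244, -37, 0], "delta_rot": [0, 0, 40]},
  ],
)

```text
time_s: 2.65
position: [0.3805, 0.0789, 0.2143]
tool_rot: [0.767, 0.642, 0.001, 0.0]
contact_force: [0.6, 0.6, -1.0]
grip_width: 0.0907
gripper_force: 0.0
```

Request:
servo_tool(
  targets=[
    {"dp": [-39, 21, 0], "delta_rot": [0, 0, 8]},
    {"dp": [-78, 42, 0], "delta_rot": [0, 0, 16]},
    {"dp": [-117, 63, 0], "delta_rot": [0, 0, 24]},
    {"dp": [-156, 84, 0], "delta_rot": [0, 0, 32]},
    {"dp": [-195, 105, 0], "delta_rot": [0, 0, 40]},
  ],
)

```text
time_s: 3.28
position: [0.4505, -0.1312, 0.2141]
tool_rot: [0.94, 0.341, 0.0, 0.0]
contact_force: [0.2, 1.0, -0.8]
grip_width: 0.0908
gripper_force: 0.0
```

Request:
servo_tool(
  targets=[
    {"dp": [-13, 37, 5], "delta_rot": [0, 0, 8]},
    {"dp": [-27, 74, 15], "delta_rot": [0, 0, 17]},
    {"dp": [-40, 110, 35], "delta_rot": [0, 0, 25]},
    {"dp": [-54, 147, 50], "delta_rot": [0, 0, 33]},
    {"dp": [-67, 184, 64], "delta_rot": [0, 0, 41.6]},
  ],
)

```text
time_s: 3.9
position: [0.5177, -0.3148, 0.1493]
tool_rot: [1.0, -0.015, -0.0, -0.0]
contact_force: [0.0, -1.2, 1.0]
grip_width: 0.0911
gripper_force: 0.0
```

Request:
servo_tool(
  targets=[
    {"dp": [0, 0, 40], "delta_rot": [0, 0, 0]},
    {"dp": [0, 0, 80], "delta_rot": [0, 0, 0]},
    {"dp": [0, 0, 110], "delta_rot": [0, 0, 0]},
    {"dp": [0, 0, 125], "delta_rot": [0, 0, 0]},
    {"dp": [0, 0, 131], "delta_rot": [0, 0, 0]},
  ],
)

```text
time_s: 4.53
position: [0.5176, -0.3136, 0.0185]
tool_rot: [1.0, -0.013, -0.0, -0.0]
contact_force: [0.1, 0.4, -0.4]
grip_width: 0.0913
gripper_force: 0.0
```

Request:
servo_tool(
  targets=[
    {"dp": [0, 0, 0], "delta_rot": [0, 0, 0]},
    {"dp": [0, 0, 0], "delta_rot": [0, 0, 0]},
    {"dp": [0, 0, 0], "delta_rot": [0, 0, 0]},
    {"dp": [0, 0, 0], "delta_rot": [0, 0, 0]},
    {"dp": [0, 0, 0], "delta_rot": [0, 0, 0]},
  ],
  hand=30,
  force=35,
)

```text
time_s: 5.15
position: [0.5176, -0.3136, 0.0191]
tool_rot: [1.0, -0.013, 0.0, 0.0]
contact_force: [-0.4, -1.1, -0.2]
grip_width: 0.0436
gripper_force: 0.0
```

Request:
servo_tool(
  targets=[
    {"dp": [0, 0, 0], "delta_rot": [0, 0, 0]},
    {"dp": [0, 0, 0], "delta_rot": [0, 0, 0]},
    {"dp": [0, 0, 0], "delta_rot": [0, 0, 0]},
    {"dp": [0, 0, 0], "delta_rot": [0, 0, 0]},
    {"dp": [0, 0, 0], "delta_rot": [0, 0, 0]},
  ],
)

```text
time_s: 5.78
position: [0.5177, -0.314, 0.0191]
tool_rot: [1.0, -0.013, 0.0, 0.0]
contact_force: [-0.7, -3.1, 1.6]
grip_width: 0.0397
gripper_force: 35.0
```

Request:
servo_tool(
  targets=[
    {"dp": [0, 0, -5], "delta_rot": [0, 0, 0]},
    {"dp": [0, 0, -20], "delta_rot": [0, 0, 0]},
    {"dp": [0, 0, -40], "delta_rot": [0, 0, 0]},
    {"dp": [0, 0, -60], "delta_rot": [0, 0, 0]},
    {"dp": [0, 0, -80], "delta_rot": [0, 0, 0]},
  ],
)

```text
time_s: 6.4
position: [0.5159, -0.3122, 0.0991]
tool_rot: [1.0, -0.013, -0.002, -0.001]
contact_force: [-0.7, -0.3, -6.8]
grip_width: 0.04
gripper_force: 35.0
```

```bash
python3 - <<'E'
from h import *
d=lambda a:down(np.radians(a))
seq([((520,-200,200),d(30)),((550,-70,210),d(65)),((570,70,200),d(98)),((572.5,193.8,130),d(128.7)),((572.5,193.8,70),d(128.7))])
p=capture("scene");C=cloud(p)
# bar top height along x
for x in np.arange(.43,.59,.02):
    m=(abs(C[...,0]-x)<.008)&(abs(C[...,1]+.313)<.015)&(C[...,2]>.06)&(C[...,2]<.16); print(round(x,2),m.sum(),np.round(np.median(C[m][:,2]),4) if m.any() else None)
E
```

```text
dp [   0.9 -112.6 -100.6] rot [ -0.2   0.2 -31.5]
dp [ 91.  -97.6 -10. ] rot [  0.   0. -35.]
dp [135.3 -41.   10. ] rot [ -0.   0. -33.]
dp [122.2  19.7  70. ] rot [  0.    0.  -30.7]
dp [ 0. -0. 60.] rot [0. 0. 0.]
0.43 20 0.1191
0.45 11 0.1208
0.47 47 0.1193
0.49 29 0.12
0.51 45 0.1255
0.53 39 0.1291
0.55 76 0.1254
0.57 138 0.116
```

Request:
servo_tool(
  targets=[
    {"dp": [0, -16, -30], "delta_rot": [0, 0, -5]},
    {"dp": [0, -38, -55], "delta_rot": [0, 0, -11]},
    {"dp": [0, -62, -75], "delta_rot": [0, 0, -18]},
    {"dp": [1, -88, -90], "delta_rot": [0, 0, -25]},
    {"dp": [1, -113, -101], "delta_rot": [0, 0, -31.5]},
  ],
)

```text
time_s: 7.08
position: [0.52, -0.1991, 0.1999]
tool_rot: [0.965, 0.261, -0.001, -0.001]
contact_force: [0.1, -0.1, -6.4]
grip_width: 0.0397
gripper_force: 35.0
```

Request:
servo_tool(
  targets=[
    {"dp": [18, -20, -2], "delta_rot": [0, 0, -7]},
    {"dp": [36, -39, -4], "delta_rot": [0, 0, -14]},
    {"dp": [55, -59, -6], "delta_rot": [0, 0, -21]},
    {"dp": [73, -78, -8], "delta_rot": [0, 0, -28]},
    {"dp": [91, -98, -10], "delta_rot": [0, 0, -35]},
  ],
)

```text
time_s: 7.7
position: [0.5494, -0.0689, 0.209]
tool_rot: [0.842, 0.539, -0.002, -0.002]
contact_force: [0.1, -0.5, -6.3]
grip_width: 0.04
gripper_force: 35.0
```

Request:
servo_tool(
  targets=[
    {"dp": [27, -8, 2], "delta_rot": [0, 0, -7]},
    {"dp": [54, -16, 4], "delta_rot": [0, 0, -13]},
    {"dp": [81, -25, 6], "delta_rot": [0, 0, -20]},
    {"dp": [108, -33, 8], "delta_rot": [0, 0, -26]},
    {"dp": [135, -41, 10], "delta_rot": [0, 0, -33]},
  ],
)

```text
time_s: 8.32
position: [0.5691, 0.0704, 0.1989]
tool_rot: [0.654, 0.756, -0.002, -0.002]
contact_force: [-0.1, -0.5, -6.8]
grip_width: 0.0397
gripper_force: 35.0
```

Request:
servo_tool(
  targets=[
    {"dp": [29, 5, 18], "delta_rot": [0, 0, -7]},
    {"dp": [58, 9, 36], "delta_rot": [0, 0, -14]},
    {"dp": [84, 13, 52], "delta_rot": [0, 0, -21]},
    {"dp": [106, 17, 64], "delta_rot": [0, 0, -27]},
    {"dp": [122, 20, 70], "delta_rot": [0, 0, -30.7]},
  ],
)

```text
time_s: 8.95
position: [0.5713, 0.1936, 0.128]
tool_rot: [0.431, 0.902, -0.002, -0.002]
contact_force: [0.1, 1.1, -5.6]
grip_width: 0.0399
gripper_force: 35.0
```

Request:
servo_tool(
  targets=[
    {"dp": [0, 0, 15], "delta_rot": [0, 0, 0]},
    {"dp": [0, 0, 35], "delta_rot": [0, 0, 0]},
    {"dp": [0, 0, 52], "delta_rot": [0, 0, 0]},
    {"dp": [0, 0, 60], "delta_rot": [0, 0, 0]},
    {"dp": [0, 0, 60], "delta_rot": [0, 0, 0]},
  ],
)

```text
time_s: 9.57
position: [0.5733, 0.1926, 0.0693]
tool_rot: [0.433, 0.901, -0.001, -0.001]
contact_force: [0.5, -0.1, -6.9]
grip_width: 0.04
gripper_force: 35.0
```

```bash
python3 - <<'E'
from h import *
d=lambda a:down(np.radians(a))
seq([((572.5,193.8,52),d(128.7))]); print(state()["position"],state()["contact_force"])
for n in("top","scene"):
    p=capture(n);save(p,n+"1");C=cloud(p)
    for l in("sample_center","sample_head","throat"): print(n,l,[(np.round(r["xyz"],4),round(r["p"],2)) for r in place_of(p,l)])
E
```

```text
dp [ 1.4  0.2 17.3] rot [-0.1 -0.  -0. ]
[0.57328813 0.19259979 0.0692745 ] [ 0.46182457 -0.07416482 -6.93881672]
top sample_center [(array([0.5839, 0.1802, 0.0759]), 0.89)]
top sample_head []
top throat []
scene sample_center [(array([0.5848, 0.1814, 0.0747]), 0.63)]
scene sample_head [(array([0.5369, 0.2417, 0.0766]), 0.91)]
scene throat [(array([0.4991, 0.2797, 0.04  ]), 0.77), (array([ 0.7599,  0.0225, -0.    ]), 0.51), (array([0.5868, 0.1836, 0.0789]), 0.32)]
```

View pics/scene1.png

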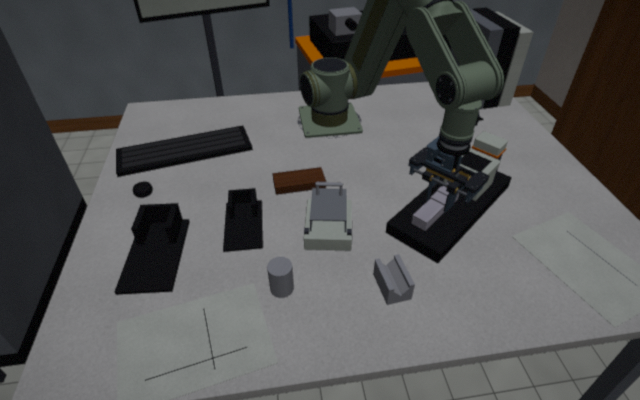

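The picture shows the bar gripped just above the granite at about (440,205), with its head towards the throat. I'll lower it slowly.

Request:
servo_tool(
  targets=[
    {"dp": [1, 0, 8], "delta_rot": [0, 0, 0]},
    {"dp": [1, 0, 13], "delta_rot": [0, 0, 0]},
    {"dp": [1, 0, 16], "delta_rot": [0, 0, 0]},
    {"dp": [1, 0, 17.5], "delta_rot": [0, 0, 0]},
    {"dp": [1, 0, 18.5], "delta_rot": [0, 0, 0]},
  ],
)

```text
time_s: 10.6
position: [0.5732, 0.1938, 0.0514]
tool_rot: [0.433, 0.902, 0.0, 0.0]
contact_force: [0.6, 0.4, -6.1]
grip_width: 0.0398
gripper_force: 35.0
```

Request:
servo_tool(
  targets=[
    {"dp": [0, 0, 0.4], "delta_rot": [0, 0, 0]},
    {"dp": [0, 0, 0.8], "delta_rot": [0, 0, 0]},
    {"dp": [0, 0, 1.2], "delta_rot": [0, 0, 0]},
    {"dp": [0, 0, 1.6], "delta_rot": [0, 0, 0]},
    {"dp": [0, 0, 1.6], "delta_rot": [0, 0, 0]},
  ],
)

```text
time_s: 11.22
position: [0.573, 0.1938, 0.0498]
tool_rot: [0.433, 0.902, -0.0, -0.0]
contact_force: [0.6, 0.2, -6.0]
grip_width: 0.0396
gripper_force: 35.0
```

Request:
servo_tool(
  targets=[
    {"dp": [0, 0, 0.4], "delta_rot": [0, 0, 0]},
    {"dp": [0, 0, 0.8], "delta_rot": [0, 0, 0]},
    {"dp": [0, 0, 1.2], "delta_rot": [0, 0, 0]},
    {"dp": [0, 0, 1.4], "delta_rot": [0, 0, 0]},
    {"dp": [0, 0, 1.4], "delta_rot": [0, 0, 0]},
  ],
)

```text
time_s: 11.85
position: [0.5731, 0.194, 0.0491]
tool_rot: [0.433, 0.902, 0.0, 0.0]
contact_force: [-3.6, 0.1, 1.8]
grip_width: 0.0398
gripper_force: 35.0
```

Request:
servo_tool(
  targets=[
    {"dp": [0, 0, 0], "delta_rot": [0, 0, 0]},
    {"dp": [0, 0, 0], "delta_rot": [0, 0, 0]},
    {"dp": [0, 0, 0], "delta_rot": [0, 0, 0]},
    {"dp": [0, 0, 0], "delta_rot": [0, 0, 0]},
    {"dp": [0, 0, 0], "delta_rot": [0, 0, 0]},
  ],
  hand=80,
)

```text
time_s: 12.48
position: [0.5732, 0.1939, 0.0484]
tool_rot: [0.433, 0.902, 0.0, 0.0]
contact_force: [-0.2, 0.6, -0.0]
grip_width: 0.0798
gripper_force: 0.0
```

Request:
servo_tool(
  targets=[
    {"dp": [0, 0, -25], "delta_rot": [0, 0, 0]},
    {"dp": [0, 0, -50], "delta_rot": [0, 0, 0]},
    {"dp": [-30, 0, -60], "delta_rot": [0, 0, 0]},
    {"dp": [-65, 0, -60], "delta_rot": [0, 0, 0]},
    {"dp": [-78, 0, -60], "delta_rot": [0, 0, 0]},
  ],
)

```text
time_s: 13.1
position: [0.6227, 0.1318, 0.1085]
tool_rot: [0.433, 0.901, 0.0, 0.0]
contact_force: [1.3, 0.6, 0.4]
grip_width: 0.08
gripper_force: 0.0
```

```bash
python3 - <<'E'
from h import *
print(state()["position"])
t=np.radians(128.7);ux=np.array([np.cos(t),np.sin(t)]);uy=np.array([-ux[1],ux[0]])
for n in("top","scene"):
    p=capture(n);save(p,n+"2");C=cloud(p)
    for l in("sample_center","sample_head","throat"):
        print(n,l,[(np.round(r["xyz"],4),round(r["p"],2)) for r in place_of(p,l)])
    D=C[...,:2]-[.5037,.2796];X=D@ux;Y=D@uy
    for x in np.arange(-.21,-.02,.015):
        m=(abs(X-x)<.005)&(abs(Y)<.04)&(C[...,2]>.058)&(C[...,2]<.085)
        if m.sum()>5: print(round(x,3),m.sum(),np.round([Y[m].min(),Y[m].max(),np.median(C[m][:,2])],4))
E
```

```text
[0.62274004 0.13184032 0.10849688]
top sample_center []
top sample_head []
top throat [(array([0.5063, 0.2763, 0.0437]), 0.68)]
scene sample_center [(array([0.5833, 0.1834, 0.0564]), 0.57)]
scene sample_head [(array([0.5356, 0.2426, 0.0569]), 0.78)]
scene throat [(array([0.4997, 0.2812, 0.0403]), 0.67)]
-0.21 60 [-0.0204  0.0209  0.0647]
-0.195 44 [-0.0202  0.0195  0.0694]
-0.18 42 [-0.02    0.0202  0.0691]
-0.165 48 [-0.0197  0.0185  0.0694]
-0.15 41 [-0.0178  0.02    0.0694]
-0.135 31 [-0.0114  0.0204  0.0692]
-0.12 26 [-0.0054  0.0199  0.0749]
-0.105 19 [0.0033 0.0199 0.0754]
-0.09 11 [-0.0205  0.0211  0.0767]
```

Request:
servo_tool(
  targets=[
    {"dp": [0, 0, 25], "delta_rot": [0, 0, 0]},
    {"dp": [0, 0, 45], "delta_rot": [0, 0, 0]},
    {"dp": [0, 0, 58], "delta_rot": [0, 0, 0]},
    {"dp": [0, 0, 62.5], "delta_rot": [0, 0, 0]},
    {"dp": [0, 0, 62.5], "delta_rot": [0, 0, 0]},
  ],
)

```text
time_s: 14.12
position: [0.622, 0.1332, 0.0461]
tool_rot: [0.433, 0.902, 0.0, 0.0]
contact_force: [-0.2, -0.4, 0.7]
grip_width: 0.0801
gripper_force: 0.0
```

Request:
servo_tool(
  targets=[
    {"dp": [0, 0, 0], "delta_rot": [0, 0, 0]},
    {"dp": [0, 0, 0], "delta_rot": [0, 0, 0]},
    {"dp": [0, 0, 0], "delta_rot": [0, 0, 0]},
    {"dp": [0, 0, 0], "delta_rot": [0, 0, 0]},
    {"dp": [0, 0, 0], "delta_rot": [0, 0, 0]},
  ],
  hand=30,
  force=25,
)

```text
time_s: 14.75
position: [0.6219, 0.133, 0.0461]
tool_rot: [0.433, 0.902, 0.0, 0.0]
contact_force: [0.1, -0.2, 0.1]
grip_width: 0.0401
gripper_force: 25.0
```

Request:
servo_tool(
  targets=[
    {"dp": [0, 0, 0], "delta_rot": [0, 0, 0]},
    {"dp": [0, 0, 0], "delta_rot": [0, 0, 0]},
    {"dp": [0, 0, 0], "delta_rot": [0, 0, 0]},
    {"dp": [0, 0, 0], "delta_rot": [0, 0, 0]},
    {"dp": [0, 0, 0], "delta_rot": [0, 0, 0]},
  ],
)

```text
time_s: 15.38
position: [0.6219, 0.133, 0.0461]
tool_rot: [0.433, 0.902, 0.0, 0.0]
contact_force: [-1.1, 0.9, 2.1]
grip_width: 0.0399
gripper_force: 25.0
```

Request:
servo_tool(
  targets=[
    {"dp": [8, 0, 0], "delta_rot": [0, 0, 0]},
    {"dp": [20, 0, 0], "delta_rot": [0, 0, 0]},
    {"dp": [35, 0, 0], "delta_rot": [0, 0, 0]},
    {"dp": [48, 0, 0], "delta_rot": [0, 0, 0]},
    {"dp": [58, 0, 0], "delta_rot": [0, 0, 0]},
  ],
)

```text
time_s: 16.0
position: [0.5851, 0.179, 0.0461]
tool_rot: [0.432, 0.902, 0.0, 0.0]
contact_force: [1.6, -1.5, -1.7]
grip_width: 0.0398
gripper_force: 25.0
```

Request:
servo_tool(
  targets=[
    {"dp": [8, 0, 0], "delta_rot": [0, 0, 0]},
    {"dp": [16, 0, 0], "delta_rot": [0, 0, 0]},
    {"dp": [24, 0, 0], "delta_rot": [0, 0, 0]},
    {"dp": [32, 0, 0], "delta_rot": [0, 0, 0]},
    {"dp": [40, 0, 0], "delta_rot": [0, 0, 0]},
  ],
)

```text
time_s: 16.62
position: [0.5604, 0.2097, 0.046]
tool_rot: [0.433, 0.902, 0.0, 0.0]
contact_force: [3.4, -4.4, 6.4]
grip_width: 0.0399
gripper_force: 25.0
```

Request:
servo_tool(
  targets=[
    {"dp": [8, 0, 0], "delta_rot": [0, 0, 0]},
    {"dp": [16, 0, 0], "delta_rot": [0, 0, 0]},
    {"dp": [24, 0, 0], "delta_rot": [0, 0, 0]},
    {"dp": [31, 0, 0], "delta_rot": [0, 0, 0]},
    {"dp": [37, 0, 0], "delta_rot": [0, 0, 0]},
  ],
)

```text
time_s: 17.25
position: [0.5372, 0.2386, 0.0461]
tool_rot: [0.433, 0.902, 0.0, 0.0]
contact_force: [4.1, -7.0, 5.8]
grip_width: 0.0397
gripper_force: 25.0
```

Request:
servo_tool(
  targets=[
    {"dp": [1.5, 0, 0], "delta_rot": [0, 0, 0]},
    {"dp": [3, 0, 0], "delta_rot": [0, 0, 0]},
    {"dp": [4.5, 0, 0], "delta_rot": [0, 0, 0]},
    {"dp": [6, 0, 0], "delta_rot": [0, 0, 0]},
    {"dp": [7, 0, 0], "delta_rot": [0, 0, 0]},
  ],
)

```text
time_s: 17.88
position: [0.5332, 0.2437, 0.0461]
tool_rot: [0.433, 0.902, 0.0, 0.0]
contact_force: [3.3, -4.8, 2.4]
grip_width: 0.04
gripper_force: 25.0
```

Request:
servo_tool(
  targets=[
    {"dp": [1, 0, 0], "delta_rot": [0, 0, 0]},
    {"dp": [2, 0, 0], "delta_rot": [0, 0, 0]},
    {"dp": [3, 0, 0], "delta_rot": [0, 0, 0]},
    {"dp": [4, 0, 0], "delta_rot": [0, 0, 0]},
    {"dp": [5, 0, 0], "delta_rot": [0, 0, 0]},
  ],
)

```text
time_s: 18.5
position: [0.5301, 0.2475, 0.0461]
tool_rot: [0.433, 0.902, 0.0, 0.0]
contact_force: [3.3, -3.2, 3.2]
grip_width: 0.0402
gripper_force: 25.0
```

Request:
servo_tool(
  targets=[
    {"dp": [1, 0, 0], "delta_rot": [0, 0, 0]},
    {"dp": [2, 0, 0], "delta_rot": [0, 0, 0]},
    {"dp": [3, 0, 0], "delta_rot": [0, 0, 0]},
    {"dp": [4, 0, 0], "delta_rot": [0, 0, 0]},
    {"dp": [4, 0, 0], "delta_rot": [0, 0, 0]},
  ],
)

```text
time_s: 19.12
position: [0.5286, 0.2495, 0.046]
tool_rot: [0.432, 0.902, -0.0, 0.001]
contact_force: [6.8, -8.4, 1.6]
grip_width: 0.0399
gripper_force: 25.0
```

Request:
servo_tool(
  targets=[
    {"dp": [1, 0, 0], "delta_rot": [0, 0, 0]},
    {"dp": [2, 0, 0], "delta_rot": [0, 0, 0]},
    {"dp": [3, 0, 0], "delta_rot": [0, 0, 0]},
    {"dp": [3, 0, 0], "delta_rot": [0, 0, 0]},
    {"dp": [3, 0, 0], "delta_rot": [0, 0, 0]},
  ],
)

```text
time_s: 19.75
position: [0.5287, 0.2497, 0.0461]
tool_rot: [0.432, 0.902, -0.001, 0.004]
contact_force: [11.8, -15.3, 0.0]
grip_width: 0.0398
gripper_force: 25.0
```

```bash
python3 - <<'E'
from h import *
s=state();print(s["position"],s["contact_force"],s["ft_torque"])
t=np.radians(128.7);ux=np.array([np.cos(t),np.sin(t)]);uy=np.array([-ux[1],ux[0]])
for n in("scene","top"):
    p=capture(n);C=cloud(p)
    for l in("sample_center","throat"):
        for r in place_of(p,l): print(n,l,np.round(r["xyz"],4),round(r["p"],2),(np.array(r["xyz"][:2])-[.5037,.2796])@ux)
    D=C[...,:2]-[.5037,.2796];X=D@ux;Y=D@uy
    m=(X<-.04)&(X>-.1)&(abs(Y)<.015)&(C[...,2]>.055)&(C[...,2]<.075); print(m.sum(), X[m].min() if m.any() else None)
    if n=="scene":cv2.imwrite("pics/s3.png",cv2.resize(p["image"][110:260,380:540],(800,600),interpolation=2)[:,:,::-1])
E
```

```text
[0.52872111 0.24968923 0.04610207] [ 11.82323793 -15.29781032   0.03893221] [-2.62600934 -1.85103614 -0.03035644]
scene sample_center [0.494  0.2967 0.0539] 0.64 0.01941021373194181
scene throat [0.5038 0.2806 0.0392] 0.6 0.000717906141704767
scene throat [ 0.5011 -0.3198  0.0008] 0.31 -0.466164355252122
95 -0.06222686501404044
0 None
```

View pics/s3.png

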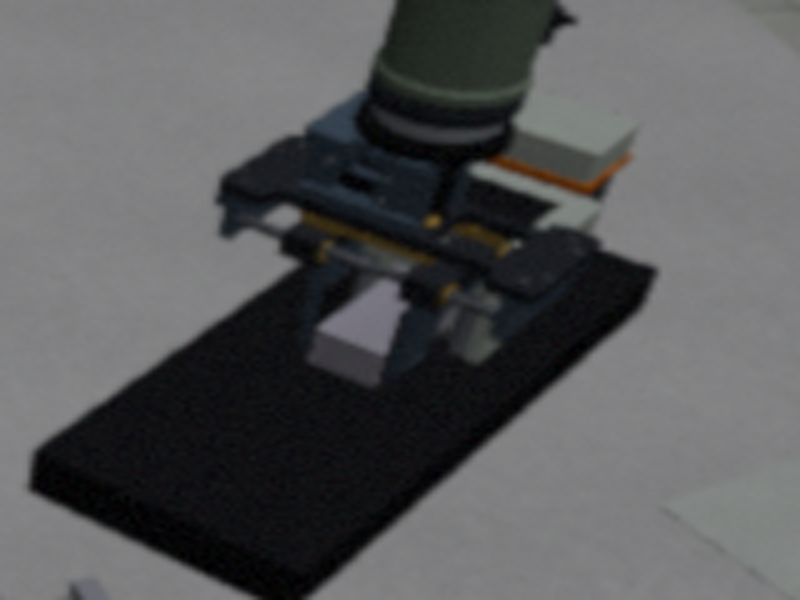

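The picture shows the bar's tail at about (350,340), sticking out of the roof under the fingers. The push force rose to 19 N with no further motion, and the tail is about 60 mm outside, so the bar is home. I'll relax the push, release and rise.

Request:
servo_tool(
  targets=[
    {"dp": [-1, 0, 0], "delta_rot": [0, 0, 0]},
    {"dp": [-2, 0, 0], "delta_rot": [0, 0, 0]},
    {"dp": [-3, 0, 0], "delta_rot": [0, 0, 0]},
    {"dp": [-3, 0, 0], "delta_rot": [0, 0, 0]},
    {"dp": [-3, 0, 0], "delta_rot": [0, 0, 0]},
  ],
)

```text
time_s: 20.68
position: [0.5287, 0.2497, 0.0461]
tool_rot: [0.432, 0.902, -0.0, 0.002]
contact_force: [6.1, -6.1, 1.5]
grip_width: 0.04
gripper_force: 25.0
```

Request:
servo_tool(
  targets=[
    {"dp": [0, 0, 0], "delta_rot": [0, 0, 0]},
    {"dp": [0, 0, 0], "delta_rot": [0, 0, 0]},
    {"dp": [0, 0, 0], "delta_rot": [0, 0, 0]},
    {"dp": [0, 0, 0], "delta_rot": [0, 0, 0]},
    {"dp": [0, 0, 0], "delta_rot": [0, 0, 0]},
  ],
  hand=80,
)

```text
time_s: 21.3
position: [0.5272, 0.2509, 0.0459]
tool_rot: [0.433, 0.902, 0.0, -0.0]
contact_force: [0.7, -0.0, -0.0]
grip_width: 0.0799
gripper_force: 0.0
```

Request:
servo_tool(
  targets=[
    {"dp": [0, 0, -25], "delta_rot": [0, 0, 0]},
    {"dp": [0, 0, -55], "delta_rot": [0, 0, 0]},
    {"dp": [0, 0, -90], "delta_rot": [0, 0, 0]},
    {"dp": [0, 0, -125], "delta_rot": [0, 0, 0]},
    {"dp": [0, 0, -155], "delta_rot": [0, 0, 0]},
  ],
)

```text
time_s: 21.92
position: [0.5274, 0.2509, 0.2025]
tool_rot: [0.433, 0.902, 0.0, 0.0]
contact_force: [0.1, 0.6, -0.3]
grip_width: 0.0801
gripper_force: 0.0
```

```bash
python3 - <<'E'
from h import *
d=lambda a:down(np.radians(a))
seq([((525,100,205),d(104)),((513,-85.2,180),d(79.1)),((513,-85.2,107),d(79.1))])
for n in ("scene","top"):
    p=capture(n)
    for l in("sample_center","guard_bar","guard_hinge","control"): print(n,l,[(np.round(r["xyz"],4),round(r["p"],2)) for r in place_of(p,l)])
a0=np.arctan2(75,-95);r=np.hypot(75,95)
for t in range(0,106,4):
    a=a0-np.radians(t); print(t,np.round([r*np.cos(a)+95,r*np.sin(a)-75],1))
E
```

```text
dp [-116.2  -96.3   -2.6] rot [ 0.1 -0.  24.7]
dp [-176.8  -56.4   25. ] rot [-0.  -0.  24.9]
dp [ 0. -0. 73.] rot [0. 0. 0.]
scene sample_center [(array([0.4923, 0.2974, 0.0538]), 0.95)]
scene guard_bar [(array([ 0.5117, -0.0851,  0.1241]), 0.66)]
scene guard_hinge [(array([ 0.6059, -0.1057,  0.0509]), 0.62), (array([ 0.3496, -0.1501, -0.0023]), 0.36)]
scene control []
top sample_center []
top guard_bar [(array([ 0.5126, -0.0831,  0.127 ]), 0.8)]
top guard_hinge [(array([ 0.6043, -0.1034,  0.0492]), 0.65)]
top control [(array([ 0.5538, -0.089 , -0.0027]), 0.75)]
0 [0. 0.]
4 [5.5 6.4]
8 [11.4 12.5]
12 [17.7 18.1]
16 [24.4 23.3]
20 [31.4 28. ]
24 [38.7 32.2]
28 [46.3 35.8]
32 [54.2 38.9]
36 [62.2 41.5]
40 [70.4 43.5]
44 [78.8 44.9]
48 [87.2 45.8]
52 [95.6 46. ]
56 [104.1  45.7]
60 [112.5  44.8]
64 [120.8  43.3]
68 [129.   41.2]
72 [137.   38.5]
76 [144.8  35.3]
80 [152.4  31.6]
84 [159.7  27.3]
88 [166.6  22.6]
92 [173.3  17.3]
96 [179.5  11.6]
100 [185.4   5.5]
104 [190.8  -1. ]
```

Request:
servo_tool(
  targets=[
    {"dp": [-23, -19, -1], "delta_rot": [0, 0, 5]},
    {"dp": [-46, -38, -1], "delta_rot": [0, 0, 10]},
    {"dp": [-70, -58, -2], "delta_rot": [0, 0, 15]},
    {"dp": [-93, -77, -2], "delta_rot": [0, 0, 20]},
    {"dp": [-116, -96, -3], "delta_rot": [0, 0, 24.7]},
  ],
  hand=60,
)

```text
time_s: 23.05
position: [0.5248, 0.0992, 0.2034]
tool_rot: [0.617, 0.787, -0.0, -0.0]
contact_force: [0.3, 0.9, 0.1]
grip_width: 0.0601
gripper_force: 0.0
```

Request:
servo_tool(
  targets=[
    {"dp": [-40, -13, 5], "delta_rot": [0, 0, 5]},
    {"dp": [-80, -26, 10], "delta_rot": [0, 0, 10]},
    {"dp": [-120, -38, 15], "delta_rot": [0, 0, 15]},
    {"dp": [-155, -49, 20], "delta_rot": [0, 0, 20]},
    {"dp": [-177, -56, 25], "delta_rot": [0, 0, 24.9]},
  ],
)

```text
time_s: 23.68
position: [0.5133, -0.0867, 0.1783]
tool_rot: [0.772, 0.635, -0.0, -0.0]
contact_force: [-0.1, -0.2, 0.2]
grip_width: 0.0601
gripper_force: 0.0
```

Request:
servo_tool(
  targets=[
    {"dp": [0, 0, 20], "delta_rot": [0, 0, 0]},
    {"dp": [0, 0, 40], "delta_rot": [0, 0, 0]},
    {"dp": [0, 0, 58], "delta_rot": [0, 0, 0]},
    {"dp": [0, 0, 70], "delta_rot": [0, 0, 0]},
    {"dp": [0, 0, 73], "delta_rot": [0, 0, 0]},
  ],
)

```text
time_s: 24.3
position: [0.5133, -0.0849, 0.1051]
tool_rot: [0.771, 0.637, -0.0, -0.001]
contact_force: [1.3, 0.2, 0.4]
grip_width: 0.0599
gripper_force: 0.0
```

Request:
servo_tool(
  targets=[
    {"dp": [0, 0, 0], "delta_rot": [0, 0, 0]},
    {"dp": [0, 0, 0], "delta_rot": [0, 0, 0]},
    {"dp": [0, 0, 0], "delta_rot": [0, 0, 0]},
    {"dp": [0, 0, 0], "delta_rot": [0, 0, 0]},
    {"dp": [0, 0, 0], "delta_rot": [0, 0, 0]},
  ],
  hand=4,
  force=8,
)

```text
time_s: 24.92
position: [0.5135, -0.085, 0.1061]
tool_rot: [0.771, 0.637, -0.0, -0.0]
contact_force: [-7.1, 1.5, 6.2]
grip_width: 0.0128
gripper_force: 4.5
```

Request:
servo_tool(
  targets=[
    {"dp": [0, 0, 0], "delta_rot": [0, 0, 0]},
    {"dp": [0, 0, 0], "delta_rot": [0, 0, 0]},
    {"dp": [0, 0, 0], "delta_rot": [0, 0, 0]},
    {"dp": [0, 0, 0], "delta_rot": [0, 0, 0]},
    {"dp": [0, 0, 0], "delta_rot": [0, 0, 0]},
  ],
)

```text
time_s: 25.55
position: [0.5117, -0.0847, 0.1059]
tool_rot: [0.771, 0.637, -0.001, -0.002]
contact_force: [-4.8, 0.7, 5.9]
grip_width: 0.0097
gripper_force: 8.0
```

Request:
servo_tool(
  targets=[
    {"dp": [0, 4.5, -6.4], "delta_rot": [0, 0, 0]},
    {"dp": [0, 10.4, -12.5], "delta_rot": [0, 0, 0]},
    {"dp": [0, 16.7, -18.1], "delta_rot": [0, 0, 0]},
    {"dp": [0, 23.4, -23.3], "delta_rot": [0, 0, 0]},
    {"dp": [0, 30.4, -28], "delta_rot": [0, 0, 0]},
  ],
)

```text
time_s: 26.18
position: [0.5441, -0.0909, 0.135]
tool_rot: [0.771, 0.637, 0.0, 0.0]
contact_force: [-3.4, 0.2, 2.6]
grip_width: 0.0094
gripper_force: 8.0
```

Request:
servo_tool(
  targets=[
    {"dp": [0, 7.3, -4.2], "delta_rot": [0, 0, 0]},
    {"dp": [0, 14.9, -7.8], "delta_rot": [0, 0, 0]},
    {"dp": [0, 22.8, -10.9], "delta_rot": [0, 0, 0]},
    {"dp": [0, 30.8, -13.5], "delta_rot": [0, 0, 0]},
    {"dp": [0, 39, -15.5], "delta_rot": [0, 0, 0]},
  ],
)

```text
time_s: 26.8
position: [0.5826, -0.0983, 0.1494]
tool_rot: [0.771, 0.637, 0.0, 0.0]
contact_force: [-0.8, 1.0, 0.6]
grip_width: 0.009
gripper_force: 8.0
```

Request:
servo_tool(
  targets=[
    {"dp": [0, 8.4, -1.4], "delta_rot": [0, 0, 0]},
    {"dp": [0, 16.8, -2.3], "delta_rot": [0, 0, 0]},
    {"dp": [0, 25.2, -2.5], "delta_rot": [0, 0, 0]},
    {"dp": [0, 33.7, -2.2], "delta_rot": [0, 0, 0]},
    {"dp": [0, 42.1, -1.3], "delta_rot": [0, 0, 0]},
  ],
)

```text
time_s: 27.42
position: [0.6237, -0.1063, 0.1506]
tool_rot: [0.771, 0.637, 0.0, 0.0]
contact_force: [0.0, -1.0, 1.0]
grip_width: 0.0099
gripper_force: 8.0
```

Request:
servo_tool(
  targets=[
    {"dp": [0, 8.3, 1.5], "delta_rot": [0, 0, 0]},
    {"dp": [0, 16.5, 3.6], "delta_rot": [0, 0, 0]},
    {"dp": [0, 24.5, 6.3], "delta_rot": [0, 0, 0]},
    {"dp": [0, 32.3, 9.5], "delta_rot": [0, 0, 0]},
    {"dp": [0, 39.9, 13.2], "delta_rot": [0, 0, 0]},
  ],
)

```text
time_s: 28.05
position: [0.6629, -0.1137, 0.1372]
tool_rot: [0.771, 0.637, 0.0, -0.0]
contact_force: [-0.4, -1.0, 0.2]
grip_width: 0.0096
gripper_force: 8.0
```

```bash
python3 - <<'E'
from h import *
print(state()["position"],state()["contact_force"])
p=capture("scene");cv2.imwrite("pics/s4.png",cv2.resize(p["image"][100:270,240:420],(630,595),interpolation=2)[:,:,::-1])
print([(np.round(r["xyz"],4),round(r["p"],2)) for r in place_of(p,"guard_bar")])
E
```

```text
[ 0.66289202 -0.11369827  0.13721981] [-0.39239459 -1.04107748  0.23394429]
[(array([ 0.661 , -0.1145,  0.1548]), 0.67)]
```

View pics/s4.png

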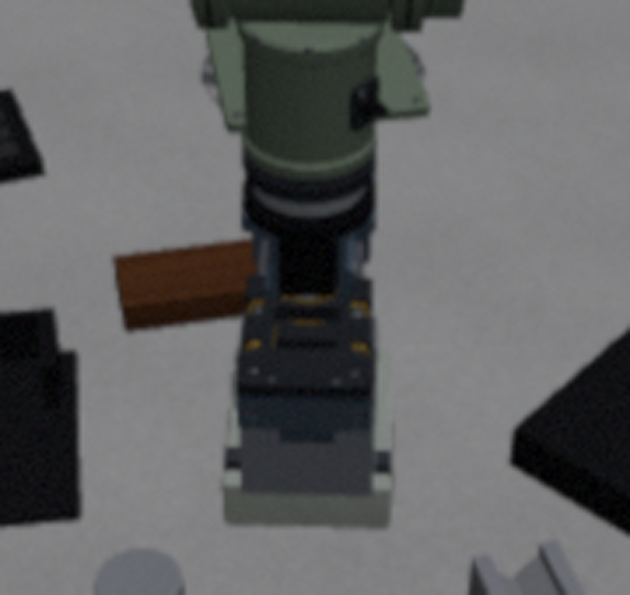

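The picture shows the hood standing upright at about (305,450), with the gripper still on its bar (bar at z 155, so about 80°). I'll carry it on to 100°, open slightly and rise.

Request:
servo_tool(
  targets=[
    {"dp": [0, 7.3, 4.3], "delta_rot": [0, 0, 0]},
    {"dp": [0, 14.2, 9], "delta_rot": [0, 0, 0]},
    {"dp": [0, 20.9, 14.3], "delta_rot": [0, 0, 0]},
    {"dp": [0, 27.1, 20], "delta_rot": [0, 0, 0]},
    {"dp": [0, 33, 26], "delta_rot": [0, 0, 0]},
  ],
)

```text
time_s: 28.78
position: [0.6951, -0.1199, 0.111]
tool_rot: [0.771, 0.637, -0.0, -0.0]
contact_force: [-0.1, -1.6, 0.2]
grip_width: 0.0098
gripper_force: 8.0
```

Request:
servo_tool(
  targets=[
    {"dp": [0, 0, 0], "delta_rot": [0, 0, 0]},
    {"dp": [0, 0, 0], "delta_rot": [0, 0, 0]},
    {"dp": [0, 0, 0], "delta_rot": [0, 0, 0]},
    {"dp": [0, 0, 0], "delta_rot": [0, 0, 0]},
    {"dp": [0, 0, 0], "delta_rot": [0, 0, 0]},
  ],
  hand=28,
)

```text
time_s: 29.4
position: [0.6949, -0.1198, 0.1118]
tool_rot: [0.771, 0.637, 0.0, 0.0]
contact_force: [1.3, -0.6, 0.4]
grip_width: 0.0281
gripper_force: 0.5
```

Request:
servo_tool(
  targets=[
    {"dp": [0, 2, 0], "delta_rot": [0, 0, 0]},
    {"dp": [0, 4, 0], "delta_rot": [0, 0, 0]},
    {"dp": [0, 6, 0], "delta_rot": [0, 0, 0]},
    {"dp": [0, 6, 0], "delta_rot": [0, 0, 0]},
    {"dp": [0, 6, 0], "delta_rot": [0, 0, 0]},
  ],
  hand=22,
)

```text
time_s: 30.02
position: [0.7006, -0.1209, 0.1114]
tool_rot: [0.771, 0.637, -0.0, -0.0]
contact_force: [0.8, -0.1, 0.1]
grip_width: 0.022
gripper_force: 0.0
```

Request:
servo_tool(
  targets=[
    {"dp": [0, 0, -8], "delta_rot": [0, 0, 0]},
    {"dp": [0, 0, -16], "delta_rot": [0, 0, 0]},
    {"dp": [0, 0, -26], "delta_rot": [0, 0, 0]},
    {"dp": [0, 0, -38], "delta_rot": [0, 0, 0]},
    {"dp": [0, 0, -50], "delta_rot": [0, 0, 0]},
  ],
)

```text
time_s: 30.65
position: [0.7008, -0.121, 0.1627]
tool_rot: [0.771, 0.637, 0.0, 0.0]
contact_force: [0.5, 0.2, -0.0]
grip_width: 0.0219
gripper_force: 0.0
```

Request:
servo_tool(
  targets=[
    {"dp": [0, 0, -25], "delta_rot": [0, 0, 0]},
    {"dp": [0, 0, -55], "delta_rot": [0, 0, 0]},
    {"dp": [0, 0, -85], "delta_rot": [0, 0, 0]},
    {"dp": [0, -40, -100], "delta_rot": [0, 0, 0]},
    {"dp": [0, -80, -100], "delta_rot": [0, 0, 0]},
  ],
)

```text
time_s: 31.28
position: [0.6221, -0.1059, 0.2637]
tool_rot: [0.771, 0.637, 0.001, 0.001]
contact_force: [-0.2, -0.0, -0.1]
grip_width: 0.0218
gripper_force: 0.0
```

Request:
servo_tool(
  targets=[
    {"dp": [0, -40, 0], "delta_rot": [0, 0, 0]},
    {"dp": [0, -80, 0], "delta_rot": [0, 0, 0]},
    {"dp": [0, -120, 0], "delta_rot": [0, 0, 0]},
    {"dp": [0, -160, 0], "delta_rot": [0, 0, 0]},
    {"dp": [0, -200, 0], "delta_rot": [0, 0, 0]},
  ],
  hand=0,
)

```text
time_s: 31.9
position: [0.4244, -0.0679, 0.2623]
tool_rot: [0.771, 0.637, 0.0, 0.0]
contact_force: [-0.6, 0.0, 0.1]
grip_width: 0.0004
gripper_force: 0.0
```

```bash
python3 - <<'E'
from h import *
d=lambda a:down(np.radians(a))
print(state()["position"],state()["grip_width"])
for n in ("scene","top"):
    p=capture(n);save(p,n+"5")
    for l in("start_top","guard_bar","guard_hinge","sample_center"): print(n,l,[(np.round(r["xyz"],4),round(r["p"],2)) for r in place_of(p,l)])
    C=cloud(p); m=(np.hypot(C[...,0]-.537,C[...,1]+.091)<.05)&(C[...,2]>.0585)&(C[...,2]<.068); P=C[m]
    if len(P): print("collar/btn",len(P),cv2.minEnclosingCircle((P[:,:2]*1000).astype(np.float32)),np.median(P[:,2]))
E
```

```text
[ 0.42438409 -0.0679204   0.26226552] 0.00036933024818132756
scene start_top [(array([ 0.5367, -0.0885,  0.0669]), 0.55), (array([0.4926, 0.2995, 0.0534]), 0.37)]
scene guard_bar [(array([ 0.7005, -0.1215,  0.1201]), 0.93)]
scene guard_hinge [(array([ 0.6043, -0.1053,  0.051 ]), 0.89)]
scene sample_center [(array([0.4955, 0.299 , 0.0571]), 0.67)]
collar/btn 24 ((525.6049194335938, -89.73817443847656), 14.260456085205078) 0.06574319950230001
top start_top []
top guard_bar [(array([ 0.701 , -0.1182,  0.1223]), 0.59)]
top guard_hinge [(array([ 0.6063, -0.1042,  0.0471]), 0.88)]
top sample_center [(array([0.4936, 0.3012, 0.0553]), 0.73)]
```

View pics/scene5.png

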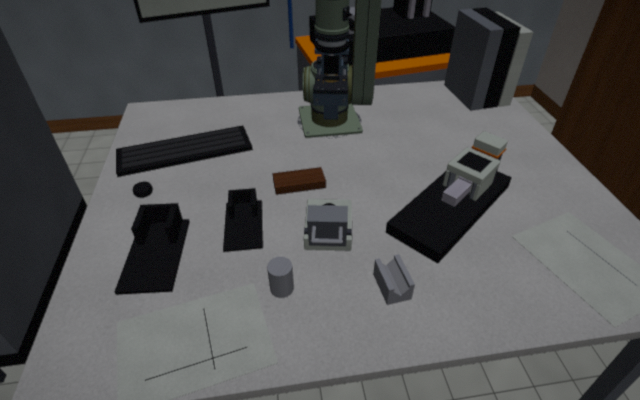

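The picture shows the hood standing open (bar at about (330,240), measured at the 1.85 rad stop), the bar home at (460,190), and the bystanders where they were. I'll press the button with closed fingers, turned 90° so the gripper body clears the hood.

```bash
python3 - <<'E'
from h import *
d=lambda a:down(np.radians(a))
seq([((450,-73,220),d(34)),((520,-87,160),d(-10.9)),((536.5,-90,90),d(-10.9))])
E
```

```text
dp [-0.2 24.1 41.3] rot [-0.   0.  45.1]
dp [50.2 50.8 60. ] rot [ 0.  -0.  44.9]
dp [16.8 -0.2 70. ] rot [0. 0. 0.]
```

Request:
servo_tool(
  targets=[
    {"dp": [0, 5, 8], "delta_rot": [0, 0, 9]},
    {"dp": [0, 10, 16], "delta_rot": [0, 0, 18]},
    {"dp": [0, 15, 24], "delta_rot": [0, 0, 27]},
    {"dp": [0, 20, 33], "delta_rot": [0, 0, 36]},
    {"dp": [0, 24, 41], "delta_rot": [0, 0, 45]},
  ],
)

```text
time_s: 33.02
position: [0.4498, -0.0728, 0.2199]
tool_rot: [0.957, 0.291, -0.0, -0.0]
contact_force: [-0.9, 0.1, 0.5]
grip_width: 0.0006
gripper_force: 0.0
```

Request:
servo_tool(
  targets=[
    {"dp": [10, 10, 12], "delta_rot": [0, 0, 9]},
    {"dp": [20, 20, 24], "delta_rot": [0, 0, 18]},
    {"dp": [30, 30, 36], "delta_rot": [0, 0, 27]},
    {"dp": [40, 40, 48], "delta_rot": [0, 0, 36]},
    {"dp": [50, 51, 60], "delta_rot": [0, 0, 45]},
  ],
)

```text
time_s: 33.65
position: [0.5201, -0.087, 0.1597]
tool_rot: [0.995, -0.097, -0.0, -0.0]
contact_force: [-0.1, 0.3, 0.2]
grip_width: 0.0006
gripper_force: 0.0
```

Request:
servo_tool(
  targets=[
    {"dp": [8, 0, 20], "delta_rot": [0, 0, 0]},
    {"dp": [17, 0, 45], "delta_rot": [0, 0, 0]},
    {"dp": [17, 0, 63], "delta_rot": [0, 0, 0]},
    {"dp": [17, 0, 70], "delta_rot": [0, 0, 0]},
    {"dp": [17, 0, 70], "delta_rot": [0, 0, 0]},
  ],
)

```text
time_s: 34.28
position: [0.536, -0.09, 0.0902]
tool_rot: [0.996, -0.095, -0.0, -0.0]
contact_force: [-0.4, 0.7, 0.6]
grip_width: 0.0006
gripper_force: 0.0
```

Request:
servo_tool(
  targets=[
    {"dp": [0, 0, 15], "delta_rot": [0, 0, 0]},
    {"dp": [0, 0, 23], "delta_rot": [0, 0, 0]},
    {"dp": [0, 0, 26], "delta_rot": [0, 0, 0]},
    {"dp": [0, 0, 28], "delta_rot": [0, 0, 0]},
    {"dp": [0, 0, 30], "delta_rot": [0, 0, 0]},
  ],
)

```text
time_s: 34.9
position: [0.5356, -0.09, 0.0611]
tool_rot: [0.996, -0.095, -0.0, -0.0]
contact_force: [-5.8, 0.8, 17.9]
grip_width: 0.0004
gripper_force: 9.1
```

Request:
servo_tool(
  targets=[
    {"dp": [0, 0, 1], "delta_rot": [0, 0, 0]},
    {"dp": [0, 0, 2], "delta_rot": [0, 0, 0]},
    {"dp": [0, 0, 3], "delta_rot": [0, 0, 0]},
    {"dp": [0, 0, 4], "delta_rot": [0, 0, 0]},
    {"dp": [0, 0, 4], "delta_rot": [0, 0, 0]},
  ],
)

```text
time_s: 35.52
position: [0.5357, -0.09, 0.0609]
tool_rot: [0.996, -0.095, 0.001, 0.0]
contact_force: [-10.5, 2.4, 30.9]
grip_width: 0.0007
gripper_force: 15.4
```

Request:
servo_tool(
  targets=[
    {"dp": [0, 0, -2], "delta_rot": [0, 0, 0]},
    {"dp": [0, 0, -4], "delta_rot": [0, 0, 0]},
    {"dp": [0, 0, -5], "delta_rot": [0, 0, 0]},
    {"dp": [0, 0, -5.5], "delta_rot": [0, 0, 0]},
    {"dp": [0, 0, -5.5], "delta_rot": [0, 0, 0]},
  ],
)

```text
time_s: 36.15
position: [0.5356, -0.09, 0.0619]
tool_rot: [0.996, -0.095, -0.0, -0.0]
contact_force: [-2.3, 0.2, 4.4]
grip_width: 0.0
gripper_force: 2.2
```

Request:
servo_tool(
  targets=[
    {"dp": [0, 0, -1], "delta_rot": [0, 0, 0]},
    {"dp": [0, 0, -2], "delta_rot": [0, 0, 0]},
    {"dp": [0, 0, -2], "delta_rot": [0, 0, 0]},
    {"dp": [0, 0, -2], "delta_rot": [0, 0, 0]},
    {"dp": [0, 0, -2], "delta_rot": [0, 0, 0]},
  ],
)

```text
time_s: 36.78
position: [0.5362, -0.0901, 0.064]
tool_rot: [0.996, -0.095, 0.0, -0.0]
contact_force: [-2.4, 1.0, 2.7]
grip_width: 0.0004
gripper_force: 1.6
```

Request:
servo_tool(
  targets=[
    {"dp": [0, 0, -1], "delta_rot": [0, 0, 0]},
    {"dp": [0, 0, -2], "delta_rot": [0, 0, 0]},
    {"dp": [0, 0, -2], "delta_rot": [0, 0, 0]},
    {"dp": [0, 0, -2], "delta_rot": [0, 0, 0]},
    {"dp": [0, 0, -2], "delta_rot": [0, 0, 0]},
  ],
)

```text
time_s: 37.4
position: [0.5361, -0.0901, 0.066]
tool_rot: [0.996, -0.095, 0.0, -0.0]
contact_force: [-1.2, -0.2, 2.7]
grip_width: 0.0004
gripper_force: 1.0
```

```bash
python3 - <<'E'
from h import *
f=[]
for i in range(4):
    s=state(); f.append(s["contact_force"]); p=capture("scene")
print(np.round(f,1),s["position"],s["gripper_force"])
E
```

```text
[[-1.2 -0.2  2.7]
 [-1.5  0.1  1.7]
 [-1.   1.4  2.3]
 [-0.5 -0.6  1.9]] [ 0.5361762  -0.09011756  0.06606805] 1.0054401867091656
```

Request:
servo_tool(
  targets=[
    {"dp": [0, 0, -1], "delta_rot": [0, 0, 0]},
    {"dp": [0, 0, -2], "delta_rot": [0, 0, 0]},
    {"dp": [0, 0, -3], "delta_rot": [0, 0, 0]},
    {"dp": [0, 0, -3], "delta_rot": [0, 0, 0]},
    {"dp": [0, 0, -3], "delta_rot": [0, 0, 0]},
  ],
)

```text
time_s: 38.22
position: [0.5359, -0.09, 0.069]
tool_rot: [0.996, -0.095, -0.0, -0.0]
contact_force: [0.3, -0.6, 0.1]
grip_width: 0.0004
gripper_force: 0.0
```

The button force rose linearly, reached 5 N at z = 61 mm (6 mm below its top) and then met a hard stop, so it was fully pressed. It has since sprung back. I'll retreat and check.

Request:
servo_tool(
  targets=[
    {"dp": [0, 0, -20], "delta_rot": [0, 0, 0]},
    {"dp": [0, 0, -50], "delta_rot": [0, 0, 0]},
    {"dp": [-10, 0, -90], "delta_rot": [0, 0, 0]},
    {"dp": [-40, 0, -130], "delta_rot": [0, 0, 0]},
    {"dp": [-70, 0, -160], "delta_rot": [0, 0, 0]},
  ],
)

```text
time_s: 38.85
position: [0.4668, -0.0768, 0.2306]
tool_rot: [0.996, -0.095, 0.001, 0.0]
contact_force: [-0.2, -0.1, -0.5]
grip_width: 0.0007
gripper_force: 0.0
```

Request:
servo_tool(
  targets=[
    {"dp": [-20, 0, 0], "delta_rot": [0, 0, 0]},
    {"dp": [-40, 0, 0], "delta_rot": [0, 0, 0]},
    {"dp": [-50, 0, 0], "delta_rot": [0, 0, 0]},
    {"dp": [-50, 0, 0], "delta_rot": [0, 0, 0]},
    {"dp": [-50, 0, 0], "delta_rot": [0, 0, 0]},
  ],
)

```text
time_s: 39.48
position: [0.4188, -0.0676, 0.229]
tool_rot: [0.996, -0.095, 0.0, -0.0]
contact_force: [-0.3, -0.4, 0.2]
grip_width: 0.0004
gripper_force: 0.0
```

```bash
python3 - <<'E'
from h import *
for n in ("scene","top"):
    p=capture(n); save(p,n+"6")
    for l in("start_top","guard_bar","sample_center","veeblock","master","case"): print(n,l,[(np.round(r["xyz"],4),round(r["p"],2)) for r in place_of(p,l)[:1]])
    C=cloud(p);t=np.radians(128.7);ux=np.array([np.cos(t),np.sin(t)]);uy=np.array([-ux[1],ux[0]])
    D=C[...,:2]-[.5037,.2796];X=D@ux;Y=D@uy
    m=(X<-.01)&(X>-.1)&(abs(Y)<.015)&(C[...,2]>.06)&(C[...,2]<.075); print("tail",np.percentile(X[m],[0,2]))
p=capture("scene");cv2.imwrite("pics/s7.png",cv2.resize(p["image"][130:310,230:530],(800,480),interpolation=2)[:,:,::-1])
E
```

```text
scene start_top [(array([ 5.512e-01, -9.160e-02,  5.000e-04]), 0.62)]
scene guard_bar [(array([ 0.7004, -0.1208,  0.1212]), 0.7)]
scene sample_center [(array([0.4945, 0.2986, 0.0553]), 0.6)]
scene veeblock [(array([7.597e-01, 2.400e-02, 7.000e-04]), 0.75)]
scene master [(array([0.7594, 0.0228, 0.0009]), 0.7)]
scene case [(array([ 0.351 , -0.1498, -0.0032]), 0.72)]
tail [-0.06160813 -0.0605503 ]
top start_top [(array([ 0.5395, -0.0901,  0.0673]), 0.56)]
top guard_bar [(array([ 0.7022, -0.1184,  0.1234]), 0.72)]
top sample_center [(array([0.4935, 0.2987, 0.0581]), 0.77)]
top veeblock [(array([0.7538, 0.0241, 0.0032]), 0.7)]
top master [(array([ 0.7219, -0.2282,  0.0012]), 0.91)]
top case [(array([ 0.3487, -0.1496, -0.0023]), 0.86)]
tail [-0.05784025 -0.05732526]
```

View pics/s7.png

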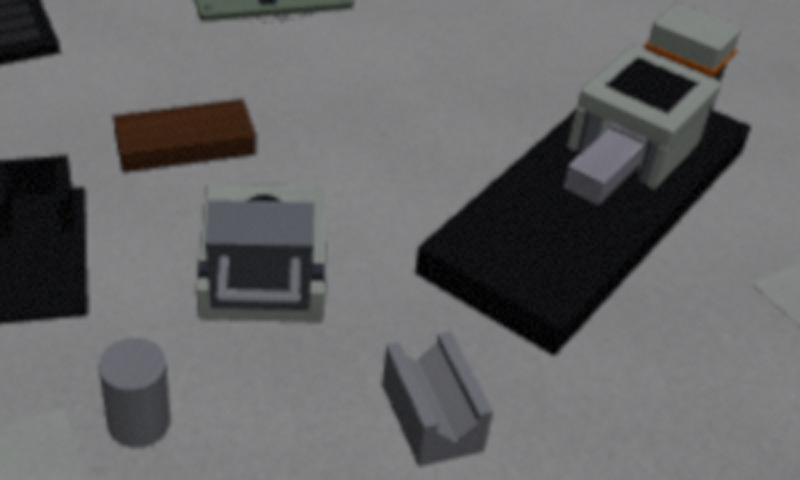

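The picture shows the bar's tail sticking out of the throat at about (605,165), the hood open with its bar at (260,295), and the vee-block, cylinder and case in place. The tail measures about 60 mm outside the mouth, and the robot touches nothing.

```bash
python3 -c "
from station import sign_off; print(sign_off())"
```

```text
the job is handed in; nothing more can be done
None
```

The job is handed in after about 40 s on the robot's clock: the sample is home against the end stop, the guard is open at its stop, the start button was pressed fully and has sprung back, and the bystanders are where they were.

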